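# Set out a counter display of jars and tins

### The arm

A 6-joint arm with a two-finger parallel gripper is mounted at the origin on the work surface. World frame = base frame: x ahead of the robot, y to its left, z up, the work surface at z = 0. Lengths are in mm, angles in rad, forces in N, time in s.
With the tool pointing down it reaches from about 150 to 775 mm from the base axis. Payload 6.1 kg.
Tool frame: the origin (TCP) lies midway between the tips of the shut fingers; the grasp point (between the pads) lies behind it (r.grasp_offset is the z of the grasp point in the tool frame, in mm); z points along the fingers, y is the line along which they close (so a half turn about z gives the same grasp; the last joint's range is limited). The gripper opens to 85 mm and grips with 20 to 120 N. Pads are 22 mm wide; open, the fingers measure 114 mm over their backs; the gripper's body (76 mm by 85 mm) begins 54 mm behind the grasp point. The pads swing forward as they close: fully open they stand 13 mm farther back than shut.
Start: joints at [-1.193, 0.126, -0.04, 1.405, 0, 1.571], TCP at [193.652, -487.962, 231.295] pointing down, gripper open.
Joint ranges: [-2.72, 2.72], [-0.95, 1.95], [-1.27, 1.35], [-1.78, 2.02], [-1.46, 1.47], [-3.14, 3.14]. Speed limits (rad/s): [2.39, 2.39, 3.01, 3.14, 3.14, 3.14].

### API

Orientations are given as a rotation vector (axis times angle).
In Python, from cell import r, cams gives the robot as it stands.
- The arm moves only by the tool step_arm, never from a script. Its argument "plan" is one flat list of numbers, 7 for each row, row after row: the finger opening in mm, from 0 to 85.4, then the shift along the tool's x, y, z each as a share of 25 cm, from -1 to 1, then the turn, a rotation vector about the tool's x, y, z each as a share of 2 pi rad, from -1 to 1. A call has 1 to 20 rows; each row is the pose to reach, as a shift and turn from the pose commanded when the call began, along the tool's axes at that moment, turning the shorter way round; what a row does not reach only later rows make up. A row lasts 1/10 s, in which the tool goes at most 50 mm and 8.59 degrees, less where a joint would pass 70% of its speed; a pose out of reach is approached as far as the arm can. A call with a number of a shift or a turn outside -1 to 1 is refused whole. A call with a gripper value outside its range is refused whole. The fingers move at their own pace and stop on an object; "force" is the grip in N (left out, the last holds). Time passes only in rows, so rows that repeat a pose let the fingers close. It gives the time, the measured TCP pose, the force, the opening and the grip force at its end, in the units of the state.
- r.state(): the state, without advancing time (a new reading comes with each control period).
- cams.capture(name): name is "scene" or "top"; returns a dict with "img" (420x560x3 uint8, blue, green, red), "fx", "fy", "cx", "cy" (pixels), "dist_coeffs" ([k1, k2, p1, p2, k3] as OpenCV has them; the pictures are not rectified), "view" (4x4, takes a point from world to camera coordinates). Camera axes: x right, y down, z forward; pixel columns grow to the right and rows downward; lengths in mm; the calibration is good to about 2 mm. A picture is of the moment at which its call begins. There is no depth.
- r.finish_job(): hands the job in; it is judged then, once.
The state is a dict: "time_s": time; "joint_pos": joint angles; "dq": joint speeds; "joint_efforts": joint torques, N m; "ee_pos": TCP position; "orientation": TCP orientation; "wrist_force": force on the tool from outside, world axes, zero at the start; "wrist_torque": the same for the moment, N m; "opening": opening from 0.0 (shut) to 1.0 (fully open); "finger_force": force on a finger pad.
Only numpy, scipy, OpenCV 4.12 (cv2) and the standard library are available. Lean on these libraries where they do the work, as an engineer would, in place of code of your own. Each camera call takes 0.05 s, during which the arm holds its last target. There are 200 camera calls.

### The job

Set out the display on the black board on the shop counter: stand the honey jar in the middle of the cork coaster and the green jar in the middle of the white coaster, put the blue tin at the centre of the board, midway between the two jars, and stack the small red can centrally on top of the blue tin. Everything stands upright at the end; never tip a jar over, and leave the bowl, the cup and the bell where they are.

Things in the scene. Friction and masses are not known exactly. Their poses are not given: they have to be found in the camera images.
- honey_jar_center (a point): Loose round glass jar of amber honey with a yellow lid and a paper label; 52 mm diameter, 75 mm tall (the lid, 50 mm diameter, is the top 17 mm; a narrowing neck of 6 mm below it). The point is its centre, half-way up, 37.5 mm above its underside; z is up along the jar. About 0.2 kg. Starts upright on the counter.
- green_jar_center (a point): Loose round green glass jar with a green lid and a paper label, same shape and size as the honey jar (52 mm diameter, 75 mm tall). The point is its centre, 37.5 mm above its underside; z is up along the jar. About 0.2 kg. Starts upright on the counter.
- blue_tin_center (a point): Loose square blue metal tin with a thin silver band, 52 x 52 mm and 50 mm tall, flat top. The point is its centre, 25 mm above its underside; x and y are square to its side faces, z is up. About 0.15 kg. Starts upright on the counter.
- red_can_center (a point): Loose round red spice can with a thin silver band, 44 mm diameter, 40 mm tall. The point is its centre, 20 mm above its underside; z is up. About 0.09 kg. Starts upright on the counter.
- board: Fixed matt black display board, 100 mm (its x) by 340 mm (its y) by 12 mm thick, lying on the counter at some yaw. Origin: centre of its underside, on the counter; its top is 12 mm above. The two coasters are fixed on it, centred 110 mm either side of its centre along its y; which is at which end varies.
- cork_coaster: Fixed round brown cork coaster, 80 mm diameter, 6 mm thick, on the board. Origin: centre of its underside; its top is 6 mm above that, 18 mm above the counter.
- white_coaster: Fixed round white ceramic coaster, 80 mm diameter, 6 mm thick, on the board. Origin: centre of its underside; its top is 6 mm above that, 18 mm above the counter.
- orange_bowl: Bystander: loose orange bowl, 120 mm across the rim, 50 mm tall, to be left alone. Origin: centre of its underside.
- copper_cup: Bystander: loose copper cup, 68 mm across the rim, 60 mm tall, to be left alone. Origin: centre of its underside.
- bell: Bystander: loose brass counter bell, 72 mm across the base, 46 mm tall, to be left alone. Origin: centre of its underside.
Not all that is in view belongs to the job. Leave any purple look-alike of the part that bears honey_jar_center alone. What is shaped like the part that bears blue_tin_center but purple is not meant.

How it is judged (in metres and radians):
At the end, for the whole second after the job is handed in: Honey jar on the cork and green jar on the white coaster, within 15 mm of its centre; blue tin within 15 mm of the board's centre, along and across; red can on the tin within 13 mm of its centre; all upright (0.1 rad) and at rest; bowl, cup, bell within 20 mm of their starts (horizontal distance between honey_jar_center and cork_coaster below 0.015 m and z of honey_jar_center in the frame of cork_coaster between 0.0375 and 0.0495 m and angle between each of honey_jar_center, green_jar_center, blue_tin_center, red_can_center's own z axis and vertical below 0.1 rad and horizontal distance between green_jar_center and white_coaster below 0.015 m and z of green_jar_center in the frame of white_coaster between 0.0375 and 0.0495 m and x of blue_tin_center in the frame of board between -0.015 and 0.015 m and y of blue_tin_center in the frame of board between -0.015 and 0.015 m and z of blue_tin_center in the frame of board between 0.031 and 0.043 m and horizontal distance between red_can_center and blue_tin_center below 0.013 m and z of red_can_center in the frame of blue_tin_center between 0.039 and 0.051 m and distance of each of orange_bowl, copper_cup, bell from where it was at the start of the episode below 0.02 m and linear speed of each of honey_jar, green_jar, blue_tin, red_can below 0.02 m/s); the robot touches nothing.
It fails at once if a glass jar is tipped over (more than 0.8 rad) (angle between any of honey_jar_center, green_jar_center's own z axis and vertical above 0.8 rad).
It fails at once if a bystander is pushed more than 30 mm or lifted (distance of any of orange_bowl, copper_cup, bell from where it was at the start of the episode above 0.03 m).
It also fails if it takes over 102 s, if anything falls off the work surface, if the arm or the gripper's body presses on something with over 40 N, if the wrist force passes 120 N, or if a joint passes its speed limit or range.

## Working session

There is one attempt and no reset: what is moved stays moved. The work goes in short steps, Python scripts to look and compute and a tool call to move; the robot and the scene stay as the last step left them, time stands still between calls to the robot, and variables do not carry over. Pictures are saved under pics/ and viewed, at most 14 in all, crops included, and the job is handed in when it is done.

Besides the shell and the picture viewer there is one more tool, called after "Call:" by a JSON object that holds its "fn" and its "kwargs". step_arm: Moves the arm, as the interface text tells. Its arguments: {"type":"object","properties":{"plan":{"type":"array","items":{"type":"number"}},"force":{"type":"number"}},"required":["plan"]}

```bash
ls; mkdir -p pics; python3 - <<'E'
from cell import r,cams
import cv2
for n in("scene","top"):
    c=cams.capture(n); cv2.imwrite(f"pics/{n}0.png",c["img"]); print(n,c["fx"],c["cx"],c["cy"],c["dist_coeffs"],c["view"])
print(r.state(),r.grasp_offset)
E
```

```text
pics
scene 533.9133033604184 280.5665040040867 213.6329123906921 [-0.15474805  0.          0.          0.          0.        ] [[ 7.44519886e-01  6.67537222e-01  9.17583216e-03 -5.07912031e+02]
 [ 4.31986337e-01 -4.71234265e-01 -7.68977290e-01 -1.47373247e+02]
 [-5.08996997e-01  5.76482718e-01 -6.39210241e-01  1.39862187e+03]
 [ 0.00000000e+00  0.00000000e+00  0.00000000e+00  1.00000000e+00]]
top 526.961692364299 278.27724159173187 205.17778228991196 [-0.06798515  0.          0.          0.          0.        ] [[-2.95341107e-02 -9.99497956e-01 -1.14704644e-02  1.34981661e+02]
 [-9.92126276e-01  3.07097075e-02 -1.21418148e-01  5.84665233e+02]
 [ 1.21709446e-01  7.79417212e-03 -9.92535169e-01  1.38534500e+03]
 [ 0.00000000e+00  0.00000000e+00  0.00000000e+00  1.00000000e+00]]
{'time_s': 0.1, 'joint_pos': array([-1.19298594e+00,  1.26354162e-01, -4.05163061e-02,  1.40539489e+00,
        3.03912835e-06,  1.57080120e+00]), 'dq': array([ 0.00109782, -0.00101998,  0.00297681, -0.00047135,  0.00083811,
        0.00079213]), 'joint_efforts': array([-1.07909953e-03, -4.36907494e+01,  3.53603768e+01,  1.37699817e-02,
       -4.40288420e-05,  3.57017093e-06]), 'ee_pos': array([ 193.53038551, -487.6319383 ,  230.58399355]), 'orientation': array([-3.08428863e+00, -5.89661244e-01,  4.28439955e-04]), 'wrist_force': array([ 0.08342164,  0.29013255, -0.00489133]), 'wrist_torque': array([0.03272968, 0.07537847, 0.01498519]), 'finger_force': 0.0, 'opening': 0.9980493424558786} -18.700000000000003
```

View pics/scene0.png

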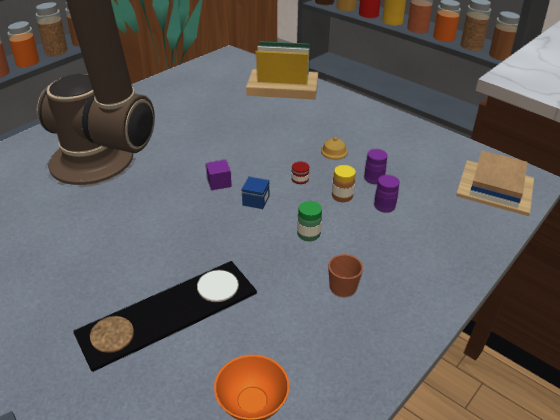

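View pics/top0.png

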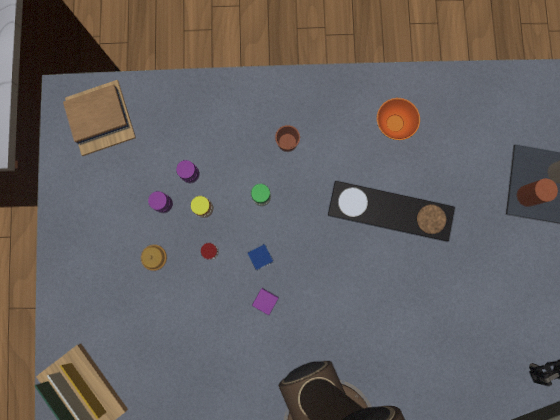

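The top view shows the honey lid (200,206), green lid (260,194), blue tin (260,257), red can (209,251), the board about (392,211) with white (353,202) and cork (431,220), cup (287,138), bell (152,258), bowl (398,119), and purple decoys nearby.

```bash
cat > h.py <<'E'
from cell import r,cams
import cv2,numpy as np
from scipy.spatial.transform import Rotation as R
def cast(c,pts,z):
    K=np.array([[c["fx"],0,c["cx"]],[0,c["fy"],c["cy"]],[0,0,1]])
    u=cv2.undistortPoints(np.float64(pts).reshape(-1,1,2),K,np.float64(c["dist_coeffs"])).reshape(-1,2)
    V=np.array(c["view"]);d=np.c_[u,np.ones(len(u))]@V[:3,:3];o=-V[:3,:3].T@V[:3,3]
    return (o+d*((z-o[2])/d[:,2])[:,None])
# name: hsv lo, hi, plane z, roi in top image
T=dict(honey=((22,150,90),(32,255,255),66,(60,140,460,300)),green=((45,120,50),(75,255,255),66,(60,140,460,300)),
 blue=((100,140,40),(120,255,255),30,(60,140,460,300)),red=((0,150,50),(5,255,255),25,(60,160,460,300)),
 purple=((135,100,30),(160,255,255),60,(60,140,460,330)),bell=((12,100,80),(22,255,255),20,(120,235,180,290)),
 cup=((0,80,30),(14,255,255),35,(260,115,320,160)),bowl=((5,180,90),(14,255,255),40,(360,80,440,160)),
 white=((0,0,170),(180,40,255),18,(300,160,470,260)),cork=((5,60,40),(20,255,255),18,(380,160,470,260)),board=((0,0,0),(180,255,35),12,(310,165,470,255)))
def find(c,n,zp=None,roi=None):
    lo,hi,z,b=T[n]; b=roi or b; z=z if zp is None else zp
    m=cv2.inRange(cv2.cvtColor(c["img"],cv2.COLOR_BGR2HSV),lo,hi);q=np.zeros_like(m);q[b[1]:b[3],b[0]:b[2]]=m[b[1]:b[3],b[0]:b[2]]
    out=[]
    for k in cv2.findContours(q,0,2)[0]:
        if len(k)<4 or cv2.contourArea(k)<40: continue
        h=cv2.convexHull(k);M=cv2.moments(h);w=cast(c,[[M["m10"]/M["m00"],M["m01"]/M["m00"]]],z)[0]
        p=cast(c,h,z)[:,:2].astype(np.float32);out.append((w[:2].round(1),cv2.minAreaRect(p),M["m00"]))
    return out
E
python3 - <<'E'
from h import *
c=cams.capture("top")
for n in T:
    for w,q,a in find(c,n): print(n,w,np.round(q[1],0),round(q[2],1),a)
E
```

```text
honey [591.2 325.4] [46. 45.] 88.3 239.5
green [619.1 164.6] [42. 48.] 88.4 235.5
blue [452.  170.7] [49. 50.] 24.9 332.0
red [472.5 309.9] [41. 35.] 88.4 154.0
purple [335.2 159.3] [51. 51.] 59.0 370.0
purple [605.8 433.7] [60. 48.] 62.9 326.5
purple [687.  360.1] [60. 47.] 43.7 320.0
bell [458.9 460.8] [69. 65.] 88.5 486.0
cup [775.5  87.1] [63. 70.] 88.3 461.0
bowl [ 817.6 -219.4] [111. 114.] 86.7 1293.0
white [594.1 -85.9] [74. 75.] 87.5 588.0
cork [ 540.5 -299. ] [80. 80.] 88.1 674.5
```

```bash
cat >> h.py <<'E'
def go(*tg):
    "print shift and turn shares for targets (x,y,z,yaw deg of tool y), tool down"
    s=r.state();A=R.from_rotvec(s["orientation"])
    print(round(s["time_s"],1),s["ee_pos"].round(1),"q6",s["joint_pos"][5].round(2),"op",round(s["opening"]*85.4,1),"ff",round(s["finger_force"],1))
    for x,y,z,w in tg:
        a=np.radians(w);v=np.array([np.cos(a),np.sin(a),0]);k=np.array([0,0,-1.])
        B=R.from_matrix(np.c_[np.cross(v,k),v,k])
        d=A.inv().apply(np.array([x,y,z])-s["ee_pos"])/250;t=(A.inv()*B).as_rotvec()/2/np.pi
        print((x,y,z,w),d.round(3),t.round(4),"dist",round(np.linalg.norm(d)*250))
E
python3 - <<'E'
from h import *
go((300,-300,200,-20),(452,171,200,24.9))
E
```

```text
0.1 [ 193.6 -487.7  230.7] q6 1.57 op 85.6 ff 0.0
(300, -300, 200, -20) [ 0.673 -0.541  0.123] [-2.000e-04 -1.000e-04 -1.343e-01] dist 218
(452, 171, 200, 24.9) [ 1.933 -2.068  0.125] [-2.00e-04 -2.00e-04 -2.59e-01] dist 708
```

Call:
{"fn": "step_arm", "kwargs": {"plan": [85,0.95,-1,0.12,0,0,0,85,0.95,-1,0.12,0,0,0,85,0.95,-1,0.12,0,0,0,85,0.95,-1,0.12,0,0,0,85,0.95,-1,0.12,0,0,0,85,0.95,-1,0.12,0,0,0,85,0.95,-1,0.12,0,0,0,85,0.95,-1,0.12,0,0,0,85,0.95,-1,0.12,0,0,0], "force": 30}}

```text
time_s: 1.05
ee_pos: [322.4, -166.9, 201.2]
orientation: [3.084, 0.596, -0.001]
wrist_force: [-0.6, -0.0, -0.8]
opening: 0.997
finger_force: 0.0
```

```bash
python3 -c "
from h import *
go((452,171,100,24.9),(452,171,200,24.9))"
```

```text
1.1 [ 322.4 -166.9  201.2] q6 2.28 op 85.1 ff 0.0
(452, 171, 100, 24.9) [ 0.985 -1.061  0.404] [-0.000e+00  1.000e-04 -2.584e-01] dist 376
(452, 171, 200, 24.9) [ 0.985 -1.061  0.004] [-0.000e+00  1.000e-04 -2.584e-01] dist 362
```

Call:
{"fn": "step_arm", "kwargs": {"plan": [85,0.985,-1,0.2,0,0,-0.258,85,0.985,-1,0.2,0,0,-0.258,85,0.985,-1,0.2,0,0,-0.258,85,0.985,-1,0.2,0,0,-0.258,85,0.985,-1,0.2,0,0,-0.258,85,0.985,-1,0.2,0,0,-0.258,85,0.985,-1,0.2,0,0,-0.258,85,0.985,-1,0.2,0,0,-0.258,85,0.985,-1,0.2,0,0,-0.258,85,0.985,-1,0.2,0,0,-0.258,85,0.985,-1,0.2,0,0,-0.258,85,0.985,-1,0.2,0,0,-0.258,85,0.985,-1,0.2,0,0,-0.258]}}

```text
time_s: 2.35
ee_pos: [459.5, 153.9, 151.2]
orientation: [-1.706, -2.638, 0.0]
wrist_force: [-0.1, -0.4, 0.2]
opening: 0.996
finger_force: 0.0
```

```bash
python3 -c "
from h import *
go((452,171,70,24.9),(452,171,12,24.9))
c=cams.capture('scene');cv2.imwrite('pics/s1.png',cv2.resize(c['img'][110:270,170:430],None,fx=3,fy=3))"
```

```text
2.4 [459.5 153.9 151.2] q6 1.47 op 85.1 ff 0.0
(452, 171, 70, 24.9) [0.075 0.001 0.325] [-0.      0.     -0.0019] dist 83
(452, 171, 12, 24.9) [0.075 0.001 0.557] [-0.      0.     -0.0019] dist 140
```

View pics/s1.png

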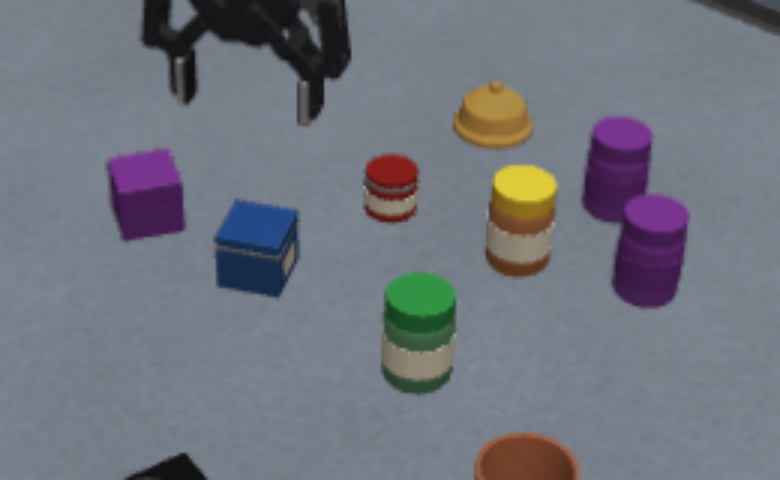

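The crop shows the open gripper above the blue tin, all items upright; tin top corners at about (217,236),(238,201),(298,210),(283,247). I'll cross-check with the scene camera.

```bash
python3 -c "
from h import *
c=cams.capture('scene')
p=np.array([(217,236),(238,201),(298,210),(283,247)])/3+[170,110]
w=cast(c,p,50);print(w.round(0),w.mean(0).round(1),np.degrees(np.arctan2(*(w[[1,2,3,0]]-w)[:,[1,0]].T)).round(0))
B=(170,110,430,270)
for n,z in (('blue',25),('honey',66),('green',66),('red',26)):
  print(n,[(a.tolist(),k) for a,_,k in find(c,n,z,B)])
print([(a.tolist(),k) for a,_,k in find(c,'white',18,(170,260,260,320))])
"
```

```text
[[444. 134.  50.]
 [424. 177.  50.]
 [467. 200.  50.]
 [491. 158.  50.]] [456.5 167.3  50. ] [ 115.   28.  -61. -153.]
blue [([471.7, 140.7], 226.5), ([433.5, 186.2], 329.5)]
honey [([588.1, 325.2], 225.5)]
green [([619.8, 161.7], 365.5)]
red [([463.3, 316.7], 131.0)]
[([596.9, -89.4], 917.5)]
```

Call:
{"fn": "step_arm", "kwargs": {"plan": [85,0.067,0.005,0.3,0,0,-0.003,85,0.067,0.005,0.3,0,0,-0.003,85,0.067,0.005,0.42,0,0,-0.003,85,0.067,0.005,0.5,0,0,-0.003,85,0.067,0.005,0.556,0,0,-0.003,85,0.067,0.005,0.556,0,0,-0.003,40,0.067,0.005,0.556,0,0,-0.003,40,0.067,0.005,0.556,0,0,-0.003,40,0.067,0.005,0.556,0,0,-0.003,40,0.067,0.005,0.556,0,0,-0.003,40,0.067,0.005,0.556,0,0,-0.003,40,0.067,0.005,0.556,0,0,-0.003,40,0.067,0.005,0.556,0,0,-0.003,40,0.067,0.005,0.556,0,0,-0.003], "force": 30}}

```text
time_s: 3.85
ee_pos: [453.9, 171.2, 13.5]
orientation: [1.673, 2.657, 0.002]
wrist_force: [-1.4, -0.4, 6.3]
opening: 0.603
finger_force: 33.1
```

```bash
python3 -c "
from h import *
go((452,171,152,25),(568,-193,152,-14),(568,-193,152,25))"
```

```text
3.9 [453.9 171.2  13.5] q6 1.48 op 51.5 ff 33.1
(452, 171, 152, 25) [ 0.002 -0.006 -0.554] [0.0003 0.0001 0.0016] dist 139
(568, -193, 152, -14) [-1.511 -0.216 -0.554] [ 3.0e-04 -1.0e-04  1.1e-01] dist 406
(568, -193, 152, 25) [-1.511 -0.216 -0.554] [0.0003 0.0001 0.0016] dist 406
```

Call:
{"fn": "step_arm", "kwargs": {"plan": [40,0,0,-0.2,0,0,0,40,0,0,-0.4,0,0,0,40,-0.1,-0.02,-0.55,0,0,0,40,-0.25,-0.04,-0.55,0,0,0,40,-0.45,-0.07,-0.55,0,0,0,40,-0.65,-0.1,-0.55,0,0,0,40,-0.85,-0.12,-0.55,0,0,0,40,-1,-0.14,-0.55,0,0,0,40,-1,-0.14,-0.55,0,0,0,40,-1,-0.14,-0.55,0,0,0], "force": 30}}

```text
time_s: 4.85
ee_pos: [529.4, -70.4, 149.5]
orientation: [-1.676, -2.656, -0.0]
wrist_force: [0.0, -0.1, -1.3]
opening: 0.605
finger_force: 32.9
```

```bash
python3 -c "
from h import *
go((568,-194,100,-14))"
```

```text
4.8 [529.4 -70.4 149.5] q6 0.99 op 51.6 ff 32.9
(568, -194, 100, -14) [-0.513 -0.073  0.198] [-1.000e-04 -1.000e-04  1.097e-01] dist 139
```

Call:
{"fn": "step_arm", "kwargs": {"plan": [40,-0.2,-0.03,0.1,0,0,0.024,40,-0.4,-0.06,0.2,0,0,0.048,40,-0.513,-0.072,0.2,0,0,0.072,40,-0.513,-0.072,0.2,0,0,0.096,40,-0.513,-0.072,0.2,0,0,0.11,40,-0.513,-0.072,0.2,0,0,0.11,40,-0.513,-0.072,0.2,0,0,0.11]}}

```text
time_s: 5.55
ee_pos: [568.7, -191.8, 99.9]
orientation: [-2.472, -1.939, -0.0]
wrist_force: [-0.2, 0.7, -1.7]
opening: 0.603
finger_force: 32.9
```

```bash
python3 -c "
from h import *
go((568,-194,27,-14))
for n in ('scene','top'):
  c=cams.capture(n);i=c['img'];i=i[240:380,50:290] if n=='scene' else i[150:270,300:480]
  cv2.imwrite('pics/%s2.png'%n,cv2.resize(i,None,fx=3,fy=3))"
```

```text
5.5 [ 568.7 -191.8   99.9] q6 1.49 op 51.5 ff 32.9
(568, -194, 27, -14) [-0.009 -0.001  0.292] [-0.     -0.      0.0006] dist 73
```

View pics/scene2.png

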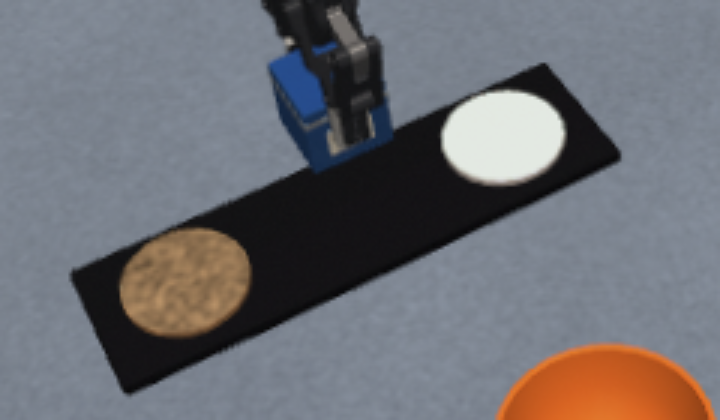

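The tin is held upright above the board centre, with cork at crop (186,282) and white at (503,137). Lowering.

Call:
{"fn": "step_arm", "kwargs": {"plan": [40,-0.008,0,0.15,0,0,0,40,-0.008,0,0.24,0,0,0,40,-0.008,0,0.28,0,0,0,40,-0.008,0,0.296,0,0,0,40,-0.008,0,0.296,0,0,0,40,-0.008,0,0.296,0,0,0,85,-0.008,0,0.296,0,0,0,85,-0.008,0,0.296,0,0,0,85,-0.008,0,0.296,0,0,0,85,-0.008,0,0.296,0,0,0,85,-0.008,0,0.296,0,0,0,85,-0.008,0,0.1,0,0,0,85,-0.008,0,-0.1,0,0,0,85,-0.008,0,-0.3,0,0,0,85,0.2,0.05,-0.3,0,0,0,85,0.4,0.1,-0.3,0,0,0,85,0.6,0.1,-0.3,0,0,0,85,0.8,0.1,-0.3,0,0,0,85,1,0.1,-0.3,0,0,0]}}

```text
time_s: 7.55
ee_pos: [652.6, 40.6, 174.8]
orientation: [2.476, 1.934, 0.0]
wrist_force: [0.2, -0.3, -0.4]
opening: 0.999
finger_force: 0.0
```

```bash
python3 -c "
from h import *
go((472.5,310,150,-14),(472.5,310,80,-14))
for n,B in (('top',(310,165,470,255)),('scene',(60,250,280,370))):
  c=cams.capture(n)
  print([(a.tolist(),q[2]) for a,q,k in find(c,'blue',37,B)])
cv2.imwrite('pics/s3.png',cv2.resize(c['img'][240:380,50:290],None,fx=3,fy=3))
c=cams.capture('top')
for z in (20,25): print([(a.tolist(),k) for a,q,k in find(c,'red',z)])
"
```

```text
7.5 [652.6  40.6 174.8] q6 1.88 op 85.3 ff 0.0
(472.5, 310, 150, -14) [ 0.871 -0.96   0.099] [ 0.  0. -0.] dist 325
(472.5, 310, 80, -14) [ 0.871 -0.96   0.379] [ 0.  0. -0.] dist 338
[([572.3, -200.1], 76.82299041748047)]
[([571.3, -196.8], 74.9780044555664)]
[([472.8, 310.5], 156.5)]
[([472.6, 309.8], 156.5)]
```

View pics/s3.png

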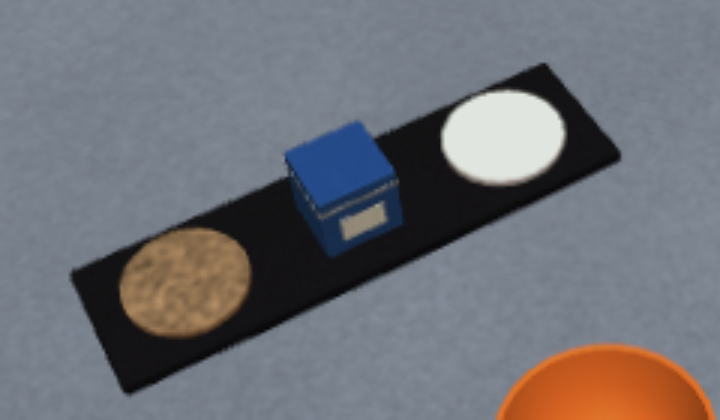

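The tin stands upright at the board centre, crop (343,187). I'll check its offset relative to the coasters in both views.

```bash
python3 -c "
from h import *
for n,B,W,C in (('top',(310,165,470,255),)*1+((310,165,380,255),(400,180,470,255)),('scene',(60,250,280,370),(180,260,260,310),(80,300,140,360))):
  c=cams.capture(n); V=np.array(c['view']);print(n,-V[:3,:3].T@V[:3,3])
  for z in (37,62): print([(a.tolist(),np.round(q[1]),k) for a,q,k in find(c,'blue',z,B)])
  print('w',[(a.tolist(),k) for a,q,k in find(c,'white',18,W)],'c',[(a.tolist(),k) for a,q,k in find(c,'cork',18,C)])
c=cams.capture('scene')
p=np.array([(286,158),(359,122),(398,181),(321,208)])/3+[50,240];print(cast(c,p,62).round(1),cast(c,p,62).mean(0))
"
```

```text
top [ 415.43873154  106.16137821 1447.54090687]
[([572.1, -199.8], array([51., 51.]), 344.0)]
[([569.3, -194.4], array([50., 50.]), 344.0)]
w [([598.6, -115.8], 68.0)] c [([540.5, -299.0], 673.5)]
scene [1153.70817012 -536.67847683  785.34725964]
[([571.3, -196.8], array([63., 93.]), 1160.5)]
[([590.7, -208.1], array([61., 89.]), 1160.5)]
w [([596.9, -89.4], 917.5)] c [([544.2, -302.0], 1256.5)]
[[ 546.6 -217.2   62. ]
 [ 556.  -167.6   62. ]
 [ 610.5 -182.4   62. ]
 [ 593.3 -227.2   62. ]] [ 576.56796164 -198.59911351   62.        ]
```

Call:
{"fn": "step_arm", "kwargs": {"plan": [85,0.3,-0.3,0.1,0,0,0,85,0.6,-0.6,0.1,0,0,0,85,0.87,-0.95,0.1,0,0,0,85,0.87,-0.957,0.2,0,0,0,85,0.87,-0.957,0.3,0,0,0,85,0.87,-0.957,0.36,0,0,0,85,0.87,-0.957,0.36,0,0,0,85,0.87,-0.957,0.36,0,0,0,85,0.87,-0.957,0.36,0,0,0,85,0.87,-0.957,0.36,0,0,0]}}

```text
time_s: 8.85
ee_pos: [474.0, 306.5, 85.7]
orientation: [2.477, 1.931, 0.002]
wrist_force: [-0.2, 0.3, 0.6]
opening: 0.998
finger_force: 0.0
```

```bash
python3 -c "
from h import *
go((473,309.5,8,-14))"
```

```text
8.8 [474.  306.5  85.7] q6 2.39 op 85.2 ff 0.0
(473, 309.5, 8, -14) [ 0.01  -0.007  0.311] [ 0.0002 -0.0001 -0.0003] dist 78
```

Call:
{"fn": "step_arm", "kwargs": {"plan": [85,0.01,-0.006,0.1,0,0,0,85,0.01,-0.006,0.2,0,0,0,85,0.01,-0.006,0.28,0,0,0,85,0.01,-0.006,0.31,0,0,0,85,0.01,-0.006,0.31,0,0,0,30,0.01,-0.006,0.31,0,0,0,30,0.01,-0.006,0.31,0,0,0,30,0.01,-0.006,0.31,0,0,0,30,0.01,-0.006,0.31,0,0,0,30,0.01,-0.006,0.31,0,0,0,30,0.01,-0.006,0.31,0,0,0,30,0.01,-0.006,0.31,0,0,0,30,0.01,-0.006,0.31,0,0,0]}}

```text
time_s: 10.15
ee_pos: [472.7, 310.9, 8.6]
orientation: [2.475, 1.934, 0.004]
wrist_force: [-0.5, -1.7, 6.6]
opening: 0.505
finger_force: 30.7
```

```bash
python3 -c "
from h import *
go((569,-195,150,-14))"
```

```text
10.2 [472.7 310.9   8.6] q6 2.4 op 43.1 ff 30.7
(569, -195, 150, -14) [-1.87   0.864 -0.566] [ 0.0003 -0.0002  0.    ] dist 534
```

Call:
{"fn": "step_arm", "kwargs": {"plan": [30,0,0,-0.2,0,0,0,30,0,0,-0.4,0,0,0,30,0,0,-0.57,0,0,0,30,-0.2,0.1,-0.57,0,0,0,30,-0.37,0.17,-0.57,0,0,0,30,-0.55,0.25,-0.57,0,0,0,30,-0.73,0.34,-0.57,0,0,0,30,-0.93,0.43,-0.57,0,0,0,30,-0.93,0.43,-0.57,0,0,0,30,-0.93,0.43,-0.57,0,0,0]}}

```text
time_s: 11.15
ee_pos: [520.0, 57.5, 149.8]
orientation: [-2.478, -1.93, -0.0]
wrist_force: [0.3, 0.6, -1.9]
opening: 0.507
finger_force: 31.4
```

Call:
{"fn": "step_arm", "kwargs": {"plan": [30,-0.2,0.1,0,0,0,0,30,-0.37,0.17,0,0,0,0,30,-0.55,0.25,0,0,0,0,30,-0.73,0.34,0,0,0,0,30,-0.94,0.43,0,0,0,0,30,-0.94,0.43,0,0,0,0,30,-0.94,0.43,0,0,0,0]}}

```text
time_s: 11.85
ee_pos: [567.8, -195.1, 149.2]
orientation: [-2.475, -1.933, 0.0]
wrist_force: [1.0, 0.8, -1.0]
opening: 0.506
finger_force: 31.4
```

```bash
python3 -c "
from h import *
c=cams.capture('scene');cv2.imwrite('pics/s4.png',cv2.resize(c['img'][200:380,50:290],None,fx=3,fy=3))
go((569,-195,90,-14),(569,-195,71.5,-14))"
```

```text
11.9 [ 567.6 -193.8  149.3] q6 1.48 op 43.1 ff 31.4
(569, -195, 90, -14) [-0.003  0.007  0.237] [-0.0002 -0.0001  0.0001] dist 59
(569, -195, 71.5, -14) [-0.003  0.007  0.311] [-0.0002 -0.0001  0.0001] dist 78
```

View pics/s4.png

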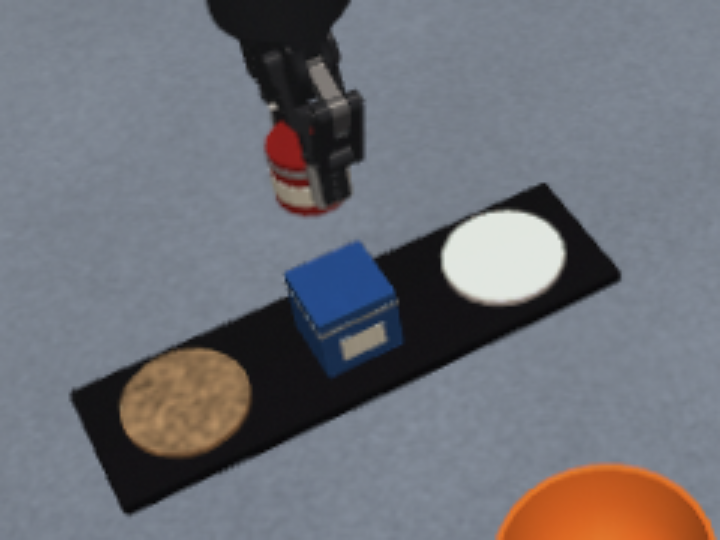

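The red can is held upright, directly above the blue tin (crop (305,175) over (343,300)). Lowering onto it.

Call:
{"fn": "step_arm", "kwargs": {"plan": [30,-0.003,0.007,0.15,0,0,0,30,-0.003,0.007,0.24,0,0,0,30,-0.003,0.007,0.28,0,0,0,30,-0.003,0.007,0.3,0,0,0,30,-0.003,0.007,0.313,0,0,0,30,-0.003,0.007,0.313,0,0,0,30,-0.003,0.007,0.313,0,0,0,85,-0.003,0.007,0.313,0,0,0,85,-0.003,0.007,0.313,0,0,0,85,-0.003,0.007,0.313,0,0,0,85,-0.003,0.007,0.313,0,0,0,85,-0.003,0.007,0.313,0,0,0,85,-0.003,0.007,0.15,0,0,0,85,-0.003,0.007,0,0,0,0,85,0.15,0,-0.1,0,0,0,85,0.35,0,-0.1,0,0,0,85,0.55,0,-0.1,0,0,0,85,0.75,0,-0.1,0,0,0,85,0.95,0,-0.1,0,0,0,85,0.95,0,-0.1,0,0,0]}}

```text
time_s: 13.9
ee_pos: [625.7, 40.8, 174.3]
orientation: [-2.468, -1.942, -0.002]
wrist_force: [-0.4, -1.1, -0.3]
opening: 0.995
finger_force: 0.0
```

```bash
python3 -c "
from h import *
c=cams.capture('scene');cv2.imwrite('pics/s5.png',cv2.resize(c['img'][200:380,50:290],None,fx=3,fy=3))
c=cams.capture('top');print([(a.tolist(),k) for a,q,k in find(c,'red',90,(310,165,470,255))])
go((590,325,170,-14),(590,325,100,-14))"
```

```text
[([570.6, -201.9], 187.5)]
14.0 [624.8  36.6 174.4] q6 1.87 op 84.9 ff 0.0
(590, 325, 170, -14) [ 1.087 -0.411  0.017] [-0.0001  0.0001  0.0004] dist 291
(590, 325, 100, -14) [ 1.087 -0.411  0.297] [-0.0001  0.0001  0.0004] dist 300
```

View pics/s5.png

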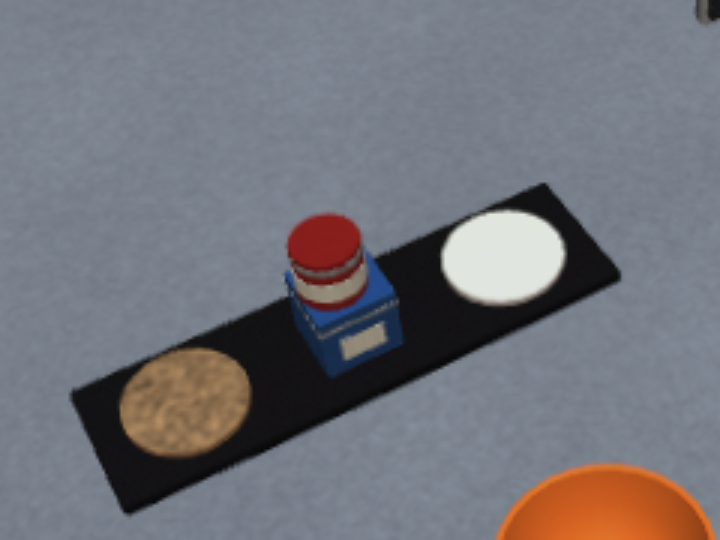

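The can stands on the tin, its top at crop (325,242), seemingly offset a few mm toward the cork/robot. Measuring.

```bash
python3 -c "
from h import *
c=cams.capture('scene');o=np.array([50,200])
print(cast(c,[np.array([325,242])/3+o],102),cast(c,[np.array([332.5,282])/3+o],62),cast(c,[np.array([341.5,287])/3+o],62))
i=cv2.cvtColor(c['img'],cv2.COLOR_BGR2HSV)
c=cams.capture('top')
for z in (82,92,102): print([(a.tolist(),np.round(q[1]),k) for a,q,k in find(c,'red',z,(310,165,470,255))])
cv2.imwrite('pics/t5.png',cv2.resize(c['img'][180:240,350:430],None,fx=8,fy=8,interpolation=2))"
```

```text
[[ 574.35803651 -201.74005078  102.        ]] [[ 569.86953148 -199.73201562   62.        ]] [[ 577.01457785 -198.52486866   62.        ]]
[([571.8, -203.5], array([37., 42.]), 184.0)]
[([570.6, -201.3], array([37., 42.]), 184.0)]
[([569.5, -199.0], array([37., 41.]), 184.0)]
```

View pics/t5.png

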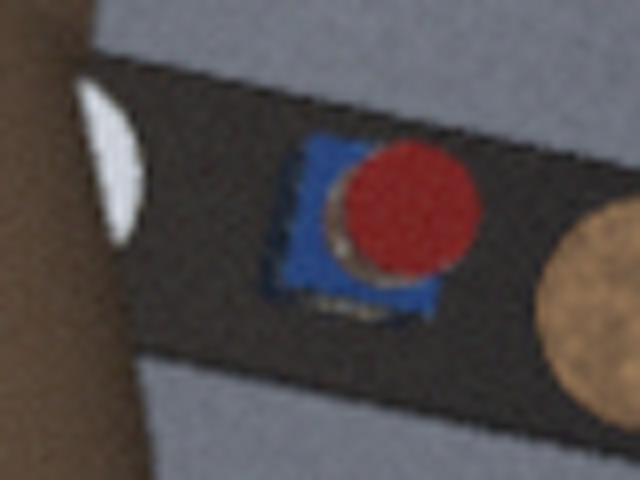

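The top view shows the red can (disc at crop (412,208)) within about 5 mm of the tin's centre after parallax, inside tolerance. On to the honey jar.

Call:
{"fn": "step_arm", "kwargs": {"plan": [85,0.2,-0.1,0,0,0,0,85,0.4,-0.2,0,0,0,0,85,0.6,-0.3,0,0,0,0,85,0.8,-0.41,0,0,0,0,85,1,-0.41,0,0,0,0,85,1,-0.41,0.1,0,0,0,85,1,-0.41,0.1,0,0,0,85,1,-0.41,0.1,0,0,0]}}

```text
time_s: 14.9
ee_pos: [585.7, 301.1, 149.2]
orientation: [2.477, 1.933, -0.003]
wrist_force: [0.2, 0.1, 0.6]
opening: 0.995
finger_force: 0.0
```

```bash
python3 -c "
from h import *
go((590,325,100,-14),(590,325,20,-14))"
```

```text
14.9 [585.7 301.1 149.2] q6 2.29 op 85.0 ff 0.0
(590, 325, 100, -14) [ 0.097 -0.006  0.196] [-0.0002  0.0003 -0.0002] dist 55
(590, 325, 20, -14) [ 0.098 -0.006  0.516] [-0.0002  0.0003 -0.0002] dist 131
```

Call:
{"fn": "step_arm", "kwargs": {"plan": [85,0.097,-0.006,0.05,0,0,0,85,0.097,-0.006,0.1,0,0,0,85,0.097,-0.006,0.2,0,0,0,85,0.097,-0.006,0.3,0,0,0,85,0.097,-0.006,0.4,0,0,0,85,0.097,-0.006,0.48,0,0,0,85,0.097,-0.006,0.516,0,0,0,85,0.097,-0.006,0.516,0,0,0,40,0.097,-0.006,0.516,0,0,0,40,0.097,-0.006,0.516,0,0,0,40,0.097,-0.006,0.516,0,0,0,40,0.097,-0.006,0.516,0,0,0,40,0.097,-0.006,0.516,0,0,0,40,0.097,-0.006,0.516,0,0,0,40,0.097,-0.006,0.516,0,0,0,40,0.097,-0.006,0.516,0,0,0], "force": 30}}

```text
time_s: 16.5
ee_pos: [591.3, 326.9, 22.7]
orientation: [2.475, 1.934, 0.004]
wrist_force: [-1.1, -1.1, 6.3]
opening: 0.595
finger_force: 32.1
```

```bash
python3 -c "
from h import *
go((542.5,-300.5,190,-14),(590,325,190,-14),(470,0,200,-14))"
```

```text
16.5 [591.3 326.9  22.7] q6 2.32 op 50.8 ff 32.1
(542.5, -300.5, 190, -14) [-2.481  0.419 -0.672] [ 0.0004 -0.0002  0.    ] dist 651
(590, 325, 190, -14) [-0.007 -0.001 -0.669] [ 0.0004 -0.0002  0.    ] dist 167
(470, 0, 200, -14) [-1.385 -0.153 -0.712] [ 0.0004 -0.0002  0.    ] dist 391
```

Call:
{"fn": "step_arm", "kwargs": {"plan": [40,0,0,-0.15,0,0,0,40,0,0,-0.3,0,0,0,40,0,0,-0.48,0,0,0,40,-0.08,0,-0.6,0,0,0,40,-0.2,0,-0.68,0,0,0,40,-0.4,0,-0.68,0,0,0,40,-0.55,0,-0.68,0,0,0,40,-0.7,0,-0.68,0,0,0,40,-0.85,0,-0.68,0,0,0,40,-1,0,-0.68,0,0,0,40,-1,0,-0.68,0,0,0]}}

```text
time_s: 17.6
ee_pos: [528.5, 80.6, 191.3]
orientation: [2.479, 1.929, -0.001]
wrist_force: [0.4, -0.3, -1.4]
opening: 0.596
finger_force: 32.3
```

Call:
{"fn": "step_arm", "kwargs": {"plan": [40,-0.15,0.05,0,0,0,0,40,-0.3,0.1,0,0,0,0,40,-0.45,0.15,0,0,0,0,40,-0.6,0.2,0,0,0,0,40,-0.75,0.3,0,0,0,0,40,-0.9,0.36,0,0,0,0,40,-1,0.42,0,0,0,0,40,-1,0.42,0,0,0,0]}}

```text
time_s: 18.4
ee_pos: [572.1, -186.9, 190.1]
orientation: [2.479, 1.93, -0.001]
wrist_force: [-0.3, 0.2, -1.8]
opening: 0.598
finger_force: 32.3
```

```bash
python3 -c "
from h import *
go((542.5,-300.5,190,-14))"
```

```text
18.4 [ 572.1 -186.9  190.1] q6 1.5 op 51.1 ff 32.3
(542.5, -300.5, 190, -14) [-0.469 -0.003  0.001] [ 0.      0.0001 -0.0005] dist 117
```

Call:
{"fn": "step_arm", "kwargs": {"plan": [40,-0.15,0,0,0,0,0,40,-0.3,0,0,0,0,0,40,-0.42,0,0,0,0,0,40,-0.469,-0.002,0.1,0,0,0,40,-0.469,-0.002,0.25,0,0,0,40,-0.469,-0.002,0.4,0,0,0,40,-0.469,-0.002,0.48,0,0,0,40,-0.469,-0.002,0.48,0,0,0,40,-0.469,-0.002,0.48,0,0,0]}}

```text
time_s: 19.3
ee_pos: [542.7, -296.9, 71.3]
orientation: [-2.474, -1.935, -0.0]
wrist_force: [0.3, 0.1, -0.7]
opening: 0.592
finger_force: 32.3
```

```bash
python3 -c "
from h import *
c=cams.capture('scene');cv2.imwrite('pics/s6.png',cv2.resize(c['img'][200:380,50:290],None,fx=3,fy=3))
go((542.5,-300.5,41.5,-14))"
```

```text
19.4 [ 543.4 -297.4   72.3] q6 1.31 op 51.1 ff 32.3
(542.5, -300.5, 41.5, -14) [-0.013 -0.001  0.123] [0.0003 0.0001 0.0001] dist 31
```

View pics/s6.png

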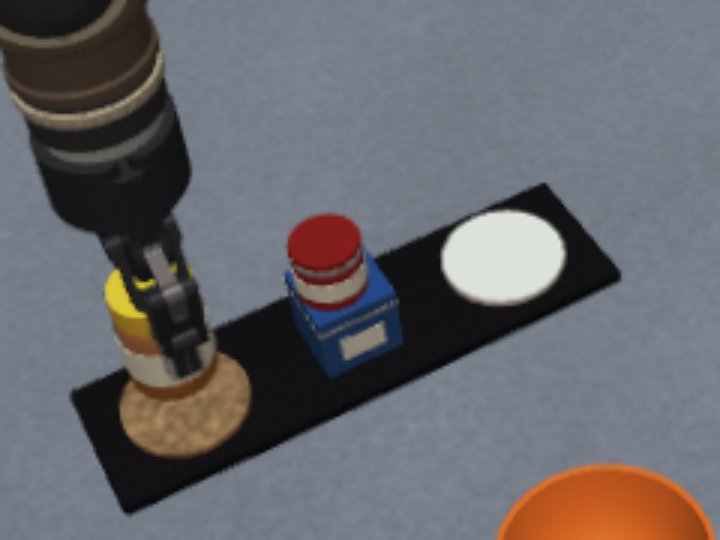

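The honey jar hangs upright over the cork (jar base crop (180,385), cork (186,402)), and the stack is intact. Setting it down.

Call:
{"fn": "step_arm", "kwargs": {"plan": [40,-0.01,-0.002,0.05,0,0,0,40,-0.01,-0.002,0.09,0,0,0,40,-0.01,-0.002,0.11,0,0,0,40,-0.01,-0.002,0.124,0,0,0,40,-0.01,-0.002,0.124,0,0,0,40,-0.01,-0.002,0.124,0,0,0,85,-0.01,-0.002,0.124,0,0,0,85,-0.01,-0.002,0.124,0,0,0,85,-0.01,-0.002,0.124,0,0,0,85,-0.01,-0.002,0.124,0,0,0,85,-0.01,-0.002,0.124,0,0,0,85,-0.01,-0.002,-0.05,0,0,0,85,-0.01,-0.002,-0.25,0,0,0,85,-0.01,-0.002,-0.45,0,0,0,85,0.2,-0.05,-0.5,0,0,0,85,0.4,-0.1,-0.5,0,0,0,85,0.6,-0.1,-0.5,0,0,0,85,0.8,-0.1,-0.5,0,0,0,85,1,-0.1,-0.5,0,0,0]}}

```text
time_s: 21.25
ee_pos: [577.1, -53.6, 196.2]
orientation: [2.475, 1.933, 0.001]
wrist_force: [0.3, -0.7, -0.0]
opening: 0.998
finger_force: 0.0
```

```bash
python3 -c "
from h import *
go((619,163.5,180,-14))
c=cams.capture('top')
for n,z,B in (('honey',84,(310,165,470,255)),('red',102,(310,165,470,255)),('green',66,T['green'][3])): print(n,[(a.tolist(),np.round(q[1]),k) for a,q,k in find(c,n,z,B)])
"
```

```text
21.2 [577.1 -53.6 196.2] q6 1.72 op 85.2 ff 0.0
(619, 163.5, 180, -14) [ 0.883 -0.048  0.065] [ 0.0001 -0.     -0.0001] dist 222
honey [([541.3, -304.4], array([50., 47.]), 282.0)]
red []
green [([618.6, 164.0], array([47., 45.]), 236.5)]
```

Call:
{"fn": "step_arm", "kwargs": {"plan": [85,0.2,0,0,0,0,0,85,0.4,0,0,0,0,0,85,0.6,-0.02,0,0,0,0,85,0.8,-0.048,0.06,0,0,0,85,0.883,-0.048,0.15,0,0,0,85,0.883,-0.048,0.25,0,0,0,85,0.883,-0.048,0.25,0,0,0,85,0.883,-0.048,0.25,0,0,0]}}

```text
time_s: 22.1
ee_pos: [618.4, 161.5, 133.3]
orientation: [-2.475, -1.934, 0.002]
wrist_force: [0.3, -0.5, 0.4]
opening: 0.995
finger_force: 0.0
```

```bash
python3 -c "
from h import *
go((619.5,163.5,21,-14))"
```

```text
22.1 [618.4 161.5 133.3] q6 2.07 op 85.0 ff 0.0
(619.5, 163.5, 21, -14) [0.009 0.003 0.449] [-0.0002  0.0001  0.    ] dist 112
```

Call:
{"fn": "step_arm", "kwargs": {"plan": [85,0.008,0.002,0.1,0,0,0,85,0.008,0.002,0.2,0,0,0,85,0.008,0.002,0.3,0,0,0,85,0.008,0.002,0.4,0,0,0,85,0.008,0.002,0.449,0,0,0,85,0.008,0.002,0.449,0,0,0,40,0.008,0.002,0.449,0,0,0,40,0.008,0.002,0.449,0,0,0,40,0.008,0.002,0.449,0,0,0,40,0.008,0.002,0.449,0,0,0,40,0.008,0.002,0.449,0,0,0,40,0.008,0.002,0.449,0,0,0,40,0.008,0.002,0.449,0,0,0,40,0.008,0.002,0.449,0,0,0], "force": 30}}

```text
time_s: 23.5
ee_pos: [620.5, 163.9, 23.1]
orientation: [2.475, 1.934, 0.004]
wrist_force: [-2.6, -1.3, 6.7]
opening: 0.596
finger_force: 32.5
```

```bash
python3 -c "
from h import *
go((595.5,-87.5,120,-14))"
```

```text
23.5 [620.5 163.9  23.1] q6 2.07 op 50.9 ff 32.5
(595.5, -87.5, 120, -14) [-0.999  0.147 -0.389] [ 0.0004 -0.0002  0.    ] dist 271
```

Call:
{"fn": "step_arm", "kwargs": {"plan": [40,0,0,-0.15,0,0,0,40,0,0,-0.3,0,0,0,40,-0.1,0,-0.4,0,0,0,40,-0.25,0.03,-0.4,0,0,0,40,-0.45,0.07,-0.4,0,0,0,40,-0.65,0.1,-0.4,0,0,0,40,-0.8,0.13,-0.4,0,0,0,40,-0.92,0.147,-0.4,0,0,0,40,-0.999,0.147,-0.4,0,0,0,40,-0.999,0.147,-0.25,0,0,0,40,-0.999,0.147,-0.2,0,0,0,40,-0.999,0.147,-0.2,0,0,0,40,-0.999,0.147,-0.2,0,0,0]}}

```text
time_s: 24.8
ee_pos: [595.0, -87.2, 71.5]
orientation: [-2.475, -1.935, 0.0]
wrist_force: [-0.3, -0.5, -2.5]
opening: 0.591
finger_force: 32.9
```

```bash
python3 -c "
from h import *
c=cams.capture('scene');cv2.imwrite('pics/s7.png',cv2.resize(c['img'][200:380,50:290],None,fx=3,fy=3))
go((595.5,-87.5,42,-14))"
```

```text
24.9 [595.7 -87.2  72.2] q6 1.67 op 50.6 ff 32.9
(595.5, -87.5, 42, -14) [-0.001 -0.     0.121] [ 0.0002 -0.      0.0002] dist 30
```

View pics/s7.png

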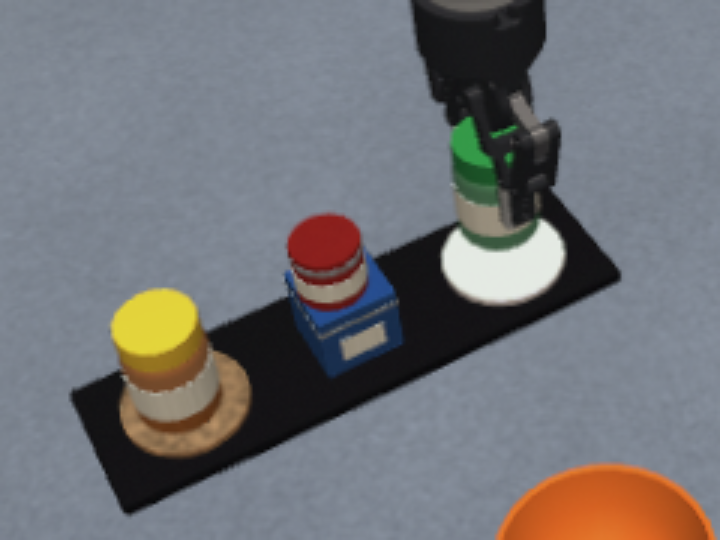

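The honey jar stands on the cork (base crop (180,408)), and the green jar hangs upright over the white coaster. Setting it down and retreating upward.

Call:
{"fn": "step_arm", "kwargs": {"plan": [40,0,0,0.05,0,0,0,40,0,0,0.09,0,0,0,40,0,0,0.11,0,0,0,40,0,0,0.124,0,0,0,40,0,0,0.124,0,0,0,40,0,0,0.124,0,0,0,85,0,0,0.124,0,0,0,85,0,0,0.124,0,0,0,85,0,0,0.124,0,0,0,85,0,0,0.124,0,0,0,85,0,0,0.124,0,0,0,85,0,0,-0.05,0,0,0,85,0,0,-0.25,0,0,0,85,0,0,-0.45,0,0,0,85,0.2,-0.05,-0.5,0,0,0,85,0.4,-0.1,-0.5,0,0,0,85,0.6,-0.3,-0.5,0,0,0,85,0.8,-0.5,-0.5,0,0,0,85,0.8,-0.7,-0.5,0,0,0,85,0.8,-0.7,-0.5,0,0,0]}}

```text
time_s: 26.85
ee_pos: [471.5, 150.3, 195.8]
orientation: [-2.474, -1.936, 0.001]
wrist_force: [0.3, 0.5, 0.4]
opening: 0.992
finger_force: 0.0
```

```bash
python3 -c "
from h import *
go()
c=cams.capture('scene');cv2.imwrite('pics/s8.png',c['img'])
c=cams.capture('top');B=(310,165,470,255);cv2.imwrite('pics/t8.png',cv2.resize(c['img'][160:260,310:470],None,fx=5,fy=5,interpolation=2))
for n,z in (('honey',88),('green',88),('red',102),('blue',62)): print(n,[(a.tolist(),np.round(q[1]),k) for a,q,k in find(c,n,z,B)])
for n in ('cork','cup','bell','bowl'):print(n,[(a.tolist(),k) for a,q,k in find(c,n)])
"
```

```text
26.9 [471.5 150.3 195.8] q6 2.12 op 84.7 ff 0.0
honey [([541.0, -302.6], array([48., 47.]), 275.5)]
green [([594.9, -87.2], array([46., 49.]), 258.0)]
red [([569.4, -199.4], array([40., 39.]), 183.5)]
blue [([566.6, -188.6], array([50., 50.]), 253.0)]
cork [([539.4, -295.3], 601.5)]
cup [([775.5, 87.1], 461.0)]
bell [([458.9, 460.8], 486.0)]
bowl [([817.6, -219.6], 1291.5)]
```

View pics/s8.png

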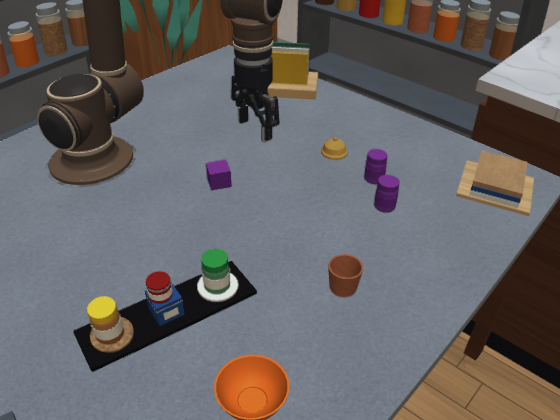

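View pics/t8.png

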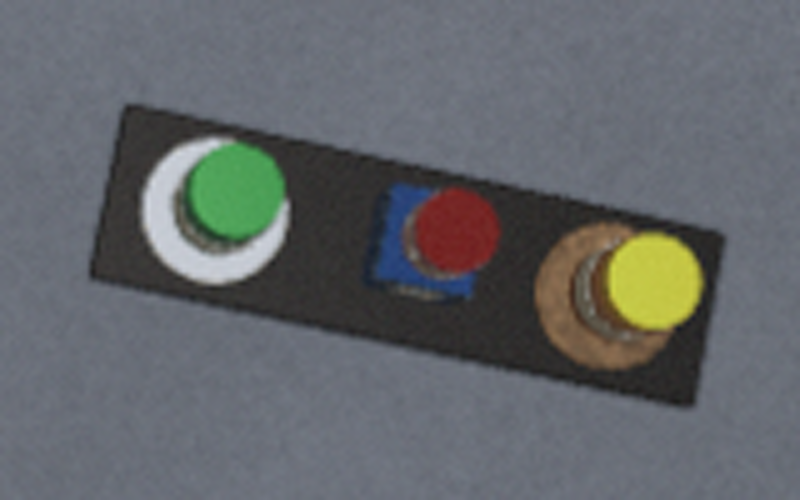

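All four items stand upright in place: the jars are within about 4 mm of their coasters' centres, the tin within about 3 mm of the board's centre, the can within about 5 mm of the tin's centre, and the bystanders have not moved. Handing in.

```bash
python3 -c "
from cell import r
print(r.finish_job())"
```

```text
the job is handed in; nothing more can be done
None
```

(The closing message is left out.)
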